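# Open the petty-cash drawer with its key

### The job

Take the key with the flat black grip from the key stand, push it gently fully home in the lock on top of the cash drawer unit and turn it clockwise until the drawer springs open. Then turn it back to the position where it went in, draw it out and hang it upright again in the hole of the stand it came from. Never force the key, and leave the other keys and everything else on the desk where they are.

Things in the scene. Friction and masses are not known exactly. Their poses are not given: they have to be found in the camera images.
- key_grip (a point): Centre of the grip of the key to use: upright black slab 30 (x) x 10 (y) x 44 mm tall, gripped across the 10 mm. Its underside is 22 mm below this point; then follow a steel collar 26 mm across (22 to 26 mm below), a barrel 17 mm across (26 to 36 mm, tapering to 41 mm) and a 10 mm round nose, 15 mm long. z is up; the key's single lug points along +x.
- lock_key: The same key, 78 mm long, 50 g; origin at the centre of its tip, 56 mm below key_grip, same axes. The lug on the nose reaches 9 mm from the axis along +x, is 4 mm wide and sits 3 to 7 mm above the tip; the lowest 2 mm are chamfered to 6 mm across. At the start it hangs upright by its collar in one of the stand's holes, lug within 0.25 rad of the stand's -x.
- keyhole (a point): Keyhole centre on the lock's steel face (37 mm disc, 3 mm thick, 1.5 mm above the deck); axes as cash_unit. Round hole 11.5 mm across with one notch 5.5 mm wide reaching 10.5 mm from the centre. The lock was clamped in by hand: the notch points roughly to -x, but up to 0.75 rad either way (not given: feel or look for it). The tip stops on a floor 12 mm below the face.
- cash_unit: Grey sheet-steel cash drawer unit, fixed, 210 (x) x 170 (y) x 95 mm high; origin under its middle, z up, -x to the drawer front; lock in the deck, 60 mm in front of the middle. The key turns only with its lug wholly below the lock face (tip 10 mm deep or more) and comes out only where it went in, lug under the notch, within about 0.08 rad.
- cash_drawer (a joint): Travel of the drawer: 0 locked, 0.06 m fully out. Turning the key takes about 0.03 N m, with 0.15 rad of play either way. The drawer is let go 0.4 to 1.2 rad clockwise (seen from above) of where the key went in; the stop is at about 1.3 rad. A 4 N spring then pushes it out and it stays out. The lock stays at the angle it is left at.
- key_stand: Fixed stand of folded sheet metal, 170 (x) x 62 (y) mm; its 3 mm top plate is 45 mm above the desk and has three 21 mm holes, at x = -50, 0 and +50 mm, one key in each. Origin under its middle, z up.
- tbar_key: Bystander in the stand: steel key with a T bar 50 mm long; origin at its lower tip.
- ring_key: Bystander in the stand: brass key with a 35 mm ring; origin at its lower tip.
- clip_a: Bystander: black binder clip, 32 mm; origin under it.
- clip_b: Bystander: black binder clip, 32 mm; origin under it.
- pen_2: Bystander: marker pen, 135 mm, lying; origin under it.
- sticky_notes: Bystander: block of sticky notes, 77 mm square, 15 mm high; origin under it.
Things that resemble listed ones, but are neither listed nor needed, are in the scene too. What is shaped like the lock_key but blue or pink is not meant.

How it is judged:
On the way, in this order (a step that is already met when the one before it is completed fails the run):
1. the key is fully home in the lock (z of lock_key in the frame of keyhole below -0.0102 m and horizontal distance between lock_key and keyhole below 0.003 m), for 0.1 s.
2. the drawer has sprung open with the key in the lock (value of joint cash_drawer above 0.045 m and z of lock_key in the frame of keyhole below -0.006 m and horizontal distance between lock_key and keyhole below 0.003 m), for 0.1 s.
3. the key is drawn out of the lock (z of lock_key in the frame of keyhole above 0.01 m), for 0.1 s.
At the end, for the whole second after the job is handed in: The drawer is out by more than 45 mm; the key hangs upright (within 0.12 rad), at rest, in the hole it came from, its grip within 8 mm of where it started (value of joint cash_drawer above 0.045 m and distance of key_grip from where it was at the start of the episode below 0.008 m and angle between key_grip's own z axis and vertical below 0.12 rad and linear speed of lock_key below 0.02 m/s); the robot touches nothing.
It fails at once if the key is forced (contact forces between it and the lock or drawer unit over 30 N in all) (contact force between lock_key and cash_unit above 30 N).
It fails at once if another key or a bystander is moved more than 20 mm (distance of any of tbar_key, ring_key, clip_a, clip_b, pen_2, sticky_notes from where it was at the start of the episode above 0.02 m).
It also fails if it takes over 72 s, if anything falls off the work surface, if the arm or the gripper's body presses on something with over 40 N, if the wrist force passes 120 N, or if a joint passes its speed limit or range.

### The arm

A 6-joint arm with a two-finger parallel gripper is mounted at the origin on a cart in front of the work surface, level with it; the furniture and walls round the work are solid. World frame = base frame: x ahead of the robot, y to its left, z up, the work surface at z = 0. Lengths are in m, angles in rad, forces in N, time in s.
With the tool pointing down it reaches from about 0.3 to 0.875 m from the base axis. Payload 6.4 kg.
Tool frame: the origin (TCP) lies midway between the tips of the shut fingers; the grasp point (between the pads) lies ctrl.grip_point_offset behind it (ctrl.grip_point_offset is the distance from the TCP to the grasp point, in m); z points along the fingers, y is the direction in which the jaws open and shut (so a half turn about z gives the same grasp; the last joint's range is limited). The gripper opens to 85 mm and grips with 20 to 120 N. Pads are 22 mm wide; open, the fingers measure 114 mm over their backs; the gripper's body (76 mm by 85 mm) begins 54 mm behind the grasp point. The pads swing forward as they close: fully open they stand 13 mm farther back than shut.
Start: joints at [1.141, 0.181, 1.607, -0, 1.354, -0.206], TCP at [0.128, 0.561, 0.231] pointing down, gripper open.
Joint ranges: [-2.99, 2.99], [-0.89, 2.07], [0.3, 2.58], [-1.14, 4.28], [0, 2.63], [-3.12, 3.12]. Speed limits (rad/s): [2.57, 2.57, 3.01, 3.14, 3.14, 3.14].

### API

Orientations are given as a unit quaternion [w, x, y, z].
In Python, from bench import ctrl, viewer gives the robot as it stands.
- The arm moves only by the shell command python3 -m handwheel 'ROWS' [OPENING]. ROWS is JSON, a list of rows, each an object with "travel": the shift along the tool's x, y, z as a fraction of full scale, a list of three; "dr": the turn, a rotation vector about the tool's x, y, z as a fraction of full scale, a list of three. A call has 1 to 20 rows; each row shifts and turns the pose as measured when the row begins, along the tool's axes as they then stand; what a row does not reach is not made up. Full scale, the value 1, is 150 mm for a shift and 30 degrees for a turn. A row lasts 1/12 s, in which the tool goes at most 41.7 mm and 7.16 degrees, less where a joint would pass 70% of its speed; a pose out of reach is approached as far as the arm can. A call with a number of a shift or a turn outside -1 to 1 is refused whole. A call with a gripper value outside its range is refused whole. OPENING is the opening, from -1 (shut) to 1 (fully open), set as the call begins (- or left out, the last holds). The fingers move at their own pace and stop on an object; the grip force is fixed at half the most. Time passes only in rows, so rows that do not move let the fingers close. It gives the time, the measured TCP pose, the force and the opening at its end, in the units of the state.
- ctrl.get_obs(): the state, without advancing time (a new reading comes with each control period).
- viewer.camera(name): name is "side" or "top"; returns the picture (384x512x3 uint8, red, green, blue); there is no depth.
- viewer.get_calibration(name): a dict with "camera_matrix" (3x3 intrinsics, pixels), "k1" (the pictures are not rectified: a ray, as slopes to the right and down, at radius r is drawn at 1 + k1 r^2 times it, then the intrinsics apply), "R" (3x3) and "t" (3): a world point X has camera coordinates R X + t. Camera axes: x right, y down, z forward; pixel columns grow to the right and rows downward; lengths in m; the calibration is good to about 2 mm. A picture is of the moment at which its call begins. get_calibration takes no time and is no camera call.
- ctrl.hand_in(): hands the job in, once; it reports no verdict.
The state is a dict: "time_s": time; "q": joint angles; "dq": joint speeds; "joint_efforts": joint torques, N m; "eef_pos": TCP position; "eef_rot": TCP orientation; "wrist_force": force on the tool from outside, world axes, zero at the start; "torque": the same for the moment, N m; "opening": opening from 0.0 (shut) to 1.0 (fully open).
Only numpy, scipy, OpenCV 4.12 (cv2) and the standard library are available. Lean on these libraries where they do the work, as an engineer would, in place of code of your own. Each camera call takes 0.05 s, during which the arm holds its last target. There are 200 camera calls.

## Working session

There is one attempt and no reset: what is moved stays moved. The work goes in short steps, Python scripts to look and compute and a shell command to move; the robot and the scene stay as the last step left them, time stands still between calls to the robot, and variables do not carry over. Pictures are saved under pics/ and viewed, about 8 in all and at most 12, crops included, and the job is handed in when it is done.

```bash
mkdir -p pics; ls; python3 - <<'E'
from bench import ctrl, viewer
import cv2
for n in("top","side"):
    im=viewer.camera(n); cv2.imwrite(f"pics/{n}0.png",im[:,:,::-1])
    c=viewer.get_calibration(n); print(n,c)
o=ctrl.get_obs(); print(o, ctrl.grip_point_offset)
import numpy as np
a=cv2.imread("pics/top0.png");b=cv2.imread("pics/side0.png")
E
```

```text
pics
top {'camera_matrix': array([[447.8723008 ,   0.        , 249.72180696],
       [  0.        , 447.8723008 , 188.06914455],
       [  0.        ,   0.        ,   1.        ]]), 'k1': -0.1372095238268522, 'R': array([[-0.01459545, -0.99988013,  0.00516761],
       [-0.99184837,  0.01382354, -0.1266717 ],
       [ 0.12658509, -0.00697431, -0.99193124]]), 't': array([-0.25619027,  0.53375945,  1.36864823])}
side {'camera_matrix': array([[481.29091947,   0.        , 263.99296148],
       [  0.        , 481.29091947, 197.13746249],
       [  0.        ,   0.        ,   1.        ]]), 'k1': -0.13522363450720404, 'R': array([[ 0.91815427, -0.39618823, -0.00525492],
       [-0.16262334, -0.36471442, -0.91680807],
       [ 0.36131203,  0.84262582, -0.39929356]]), 't': array([-0.55775902,  0.07415348,  1.18046463])}
{'time_s': 0.1, 'q': array([ 1.14068118e+00,  1.81462179e-01,  1.60791140e+00,  6.12173407e-06,
        1.35377928e+00, -2.06302711e-01]), 'dq': array([-4.89435274e-05, -2.19160183e-03, -2.84982687e-03,  4.74733343e-04,
        1.07367868e-03, -4.33525718e-04]), 'joint_efforts': array([ 1.08456523e-03, -4.45878911e+01, -3.52239275e+01, -1.39477283e-04,
        4.12901718e-03, -3.45653746e-05]), 'eef_pos': array([0.12739393, 0.56020684, 0.23047516]), 'eef_rot': array([-2.46906349e-04,  1.11673421e-01,  9.93744655e-01, -7.40005290e-04]), 'wrist_force': array([ 0.06110704, -0.12088904,  0.15107467]), 'torque': array([-0.01853689,  0.0431995 , -0.00714697]), 'opening': 0.9965502343098085} 0.0187
```

View pics/top0.png

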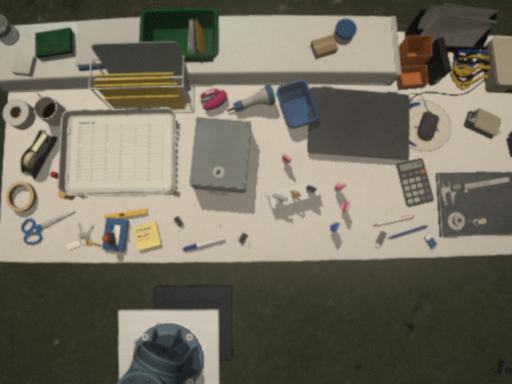

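View pics/side0.png

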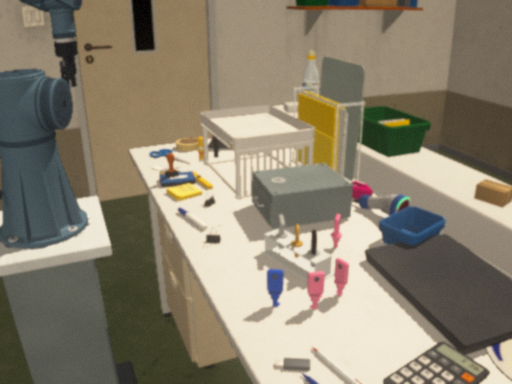

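The top view shows the cash unit with its lock at about (219,172) and the stand with three keys at about (295,198). The black grip is the right-hand one, near (311,189). The side view shows the black key at about (314,243). I'll zoom in on both.

```bash
cat > h.py <<'E'
import numpy as np, cv2
from bench import ctrl, viewer
from scipy.spatial.transform import Rotation as Ro
def ray(n,u,v):
    c=viewer.get_calibration(n);K=c['camera_matrix'];R=np.array(c['R']);t=np.array(c['t'])
    d=np.array([(u-K[0,2])/K[0,0],(v-K[1,2])/K[1,1]]);s=d.copy()
    for _ in range(30): s=d/(1+c['k1']*(s@s))
    return -R.T@t, R.T@np.array([s[0],s[1],1.])
def plane(n,u,v,z):
    o,d=ray(n,u,v); return o+d*(z-o[2])/d[2]
def two(p,q):
    (o,d),(e,f)=ray('top',*p),ray('side',*q)
    s=np.linalg.lstsq(np.c_[d,-f],e-o,rcond=None)[0]
    return (o+d*s[0]+e+f*s[1])/2, np.linalg.norm(o+d*s[0]-e-f*s[1])
def proj(n,X):
    c=viewer.get_calibration(n);K=c['camera_matrix'];x=np.array(c['R'])@X+c['t'];s=x[:2]/x[2]
    s=s*(1+c['k1']*(s@s)); return K[0,0]*s[0]+K[0,2],K[1,1]*s[1]+K[1,2]
def st():
    o=ctrl.get_obs();R=Ro.from_quat(np.r_[o['eef_rot'][1:],o['eef_rot'][0]])
    return o,R
E
python3 - <<'E'
import cv2,numpy as np
a=cv2.imread("pics/top0.png");b=cv2.imread("pics/side0.png")
r=lambda i,x,y,w,h,k:cv2.resize(i[y:y+h,x:x+w],None,fx=k,fy=k,interpolation=cv2.INTER_CUBIC)
A=r(a,265,175,60,45,6.5)[:292,:390]; B=r(a,190,155,60,45,6.5)[:292,:390]
C=r(b,270,210,80,60,5)[:300,:400]; D=r(b,285,165,60,45,6.5)[:292,:390]
D=r(b,270,160,80,45,5)
W=np.zeros((600,800,3),np.uint8)
W[:292,:390]=A;W[:292,400:790]=B;W[295:595,:400]=C;W[295:520,400:800]=D
cv2.imwrite("pics/z0.png",W)
E
```

```text
(no output)
```

View pics/z0.png

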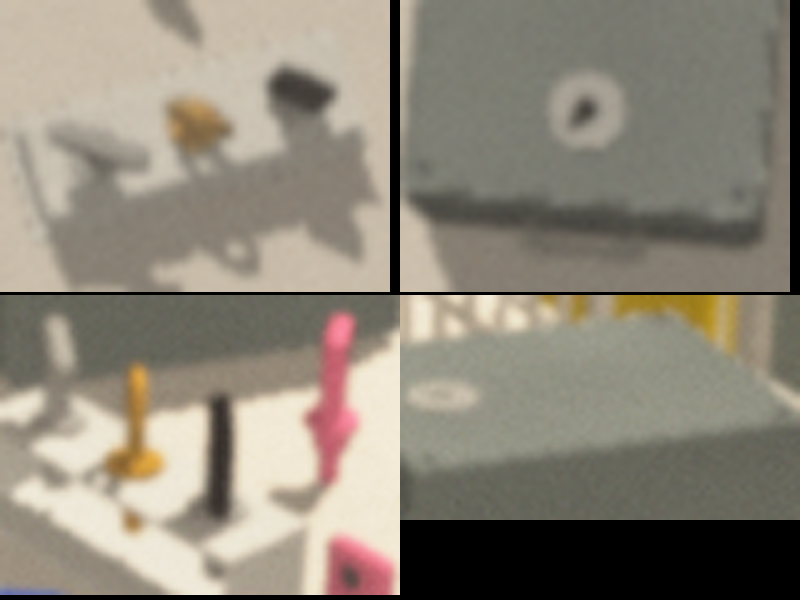

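The zoom shows the black slab in the right-hand hole, with its long axis running from upper left to lower right in the top view. The keyhole is at about (218.5,171.5), with the notch pointing to the lower left of the picture. Next I'll measure them.

```bash
python3 - <<'E'
from h import *
a=cv2.imread("pics/top0.png");b=cv2.imread("pics/side0.png")
def blob(im,x,y,w,h,th):
    g=im[y:y+h,x:x+w].astype(float).max(2); wt=np.clip((th-g)/60,0,1); 
    m=(wt>0.25).astype(np.uint8);n,l,s,c=cv2.connectedComponentsWithStats(m)
    k=1+np.argmax(s[1:,4]); wt=wt*(l==k); yy,xx=np.mgrid[y:y+h,x:x+w]
    return np.array([(wt*xx).sum(),(wt*yy).sum()])/wt.sum(), np.c_[xx[l==k],yy[l==k]], g
p,P,g=blob(a,300,180,24,16,95); q,Q,g2=blob(b,306,225,17,36,85)
print(p,q,P.min(0),P.max(0),Q.min(0),Q.max(0)); print(g.astype(int)); 
print('grip',two(p,q)); X=two(p,q)[0]
W=np.array([plane('top',u,v,X[2])[:2] for u,v in P])
e,V=np.linalg.eigh(np.cov(W.T)); print('pca',np.sqrt(e)*1e3,V[:,1]); print(cv2.minAreaRect((W*1000).astype(np.float32)))
for n in('top','side'): print('cam',ray(n,0,0)[0])
dz=np.array([0,0,.022]); print('shift',np.array(proj('top',X+dz))-proj('top',X-dz))
# keyhole: disc bright, hole dark
x0,y0=208,161;h=a[y0:y0+22,x0:x0+22].astype(int).sum(2)//3; print(h)
E
```

```text
[310.7375 188.7625] [313.44376098 242.23198594] [307 187] [314 191] [312 231] [315 253]
[[200 203 203 204 201 199 205 202 202 201 203 201 195 200 203 204 202 200
  200 200 201 199 199 201]
 [203 200 201 201 199 195 199 204 201 202 202 202 199 199 200 202 199 199
  199 201 201 201 200 200]
 [201 201 200 204 201 196 200 204 202 202 203 201 199 200 198 198 200 199
  198 200 201 201 202 201]
 [203 204 203 204 202 202 201 203 198 198 200 201 200 200 198 198 198 199
  201 202 201 203 201 201]
 [203 204 203 202 202 202 201 194 178 180 189 194 198 198 200 199 198 198
  200 201 201 201 203 202]
 [201 204 202 204 204 203 191 165 137 137 155 166 177 189 195 199 197 200
  201 201 202 203 202 200]
 [203 206 204 203 200 193 164 122  92  88 100 115 132 158 178 188 197 201
  200 202 200 200 201 203]
 [203 203 203 201 200 180 131  85  71  71  72  80  90 110 136 161 179 194
  199 201 201 201 203 201]
 [204 202 203 202 199 177 118  77  67  65  68  72  70  77  89 114 150 188
  201 200 203 202 201 202]
 [203 201 204 204 202 186 132  89  75  71  68  66  67  69  72  86 135 186
  199 202 202 202 202 203]
 [
[... 2305 characters left out ...]
3 158 161 160 152 139 123 118
  115 119 119 119]
 [120 120 121 121 121 127 134 147 152 154 156 156 157 152 137 124 117 118
  117 119 118 115]
 [120 119 123 120 121 120 123 131 139 142 138 138 143 136 120 118 119 119
  117 117 118 120]
 [122 122 119 121 121 121 121 123 123 119 116 118 117 120 119 119 121 117
  119 120 117 119]
 [122 120 120 120 119 119 121 121 119 118 118 117 116 118 120 119 121 119
  119 120 116 118]
 [122 118 120 120 117 122 120 119 120 119 118 117 119 120 119 118 118 117
  121 119 118 119]
 [123 121 120 120 120 120 120 120 121 121 121 120 118 119 120 120 119 118
  117 120 119 120]
 [121 121 122 121 121 120 121 119 120 118 120 120 118 118 119 119 118 120
  119 119 122 121]]
```

```bash
cat >> h.py <<'E'
def go(T,yaw=None):
    "delta to target in tool units (travel fraction, turn fraction), tool y at yaw"
    o,R=st(); d=R.inv().apply(np.array(T)-o['eef_pos'])
    M=R.as_matrix(); cur=np.arctan2(M[1,1],M[0,1])
    s='t=%.2f F=%s M=%s open=%.3f pos=%s yaw=%.2fdeg q6=%.2f tilt=%s'%(o['time_s'],np.round(o['wrist_force'],1),np.round(o['torque'],2),o['opening'],np.round(o['eef_pos'],4),np.degrees(cur),o['q'][5],np.round(M[:2,2],4))
    print(s); print('travel total',np.round(d/.15,3), 'mm',np.round(d*1e3,1))
    if yaw is not None:
        w=(yaw-np.degrees(cur)+180)%360-180; print('turn z total',round(-w/30,3),'deg',round(-w,2))
E
python3 - <<'E'
from h import *
a=cv2.imread("pics/top0.png")
x0,y0=204,157;h=a[y0:y0+30,x0:x0+30].astype(float).mean(2)
m=((h>136)).astype(np.uint8); cs=cv2.findContours(m,cv2.RETR_EXTERNAL,cv2.CHAIN_APPROX_NONE)[0]
c=max(cs,key=cv2.contourArea); f=np.zeros_like(m);cv2.drawContours(f,[c],-1,1,-1)
wt=f; yy,xx=np.mgrid[y0:y0+30,x0:x0+30]
C=np.array([(wt*xx).sum(),(wt*yy).sum()])/wt.sum(); e=cv2.fitEllipse(c); print('disc',C,np.array(e[0])+[x0,y0],e[1])
X=plane('top',*C,.0965); print('lock',X, plane('top',*(np.array(e[0])+[x0,y0]),.0965))
dk=np.clip(157-h,0,90)*((xx-C[0])**2+(yy-C[1])**2<6**2)
D=np.array([(dk*xx).sum(),(dk*yy).sum()])/dk.sum(); Y=plane('top',*D,.0965)
v=(Y-X)[:2];print('dark centroid off mm',v*1e3,np.degrees(np.arctan2(v[1],v[0])))
# principal axis of darkness
W=np.array([plane('top',u,w,.0965)[:2] for u,w in zip(xx.ravel(),yy.ravel())]); cv=np.cov(W.T,aweights=dk.ravel()); e,V=np.linalg.eigh(cv);print(np.sqrt(e)*1e3,np.degrees(np.arctan2(V[1,1],V[0,1])))
for c in [(193,187),(246,190),(252,122),(196,119)]: print('deck corner',plane('top',*c,.095)[:2])
for c in [(269,201),(319,182)]: print(plane('top',*c,.045)[:2])
go([.521,-.4506,.15],-23.5)
E
```

```text
disc [218.30701754 171.59649123] [218.29884338 171.59802914] (11.039409637451172, 11.369236946105957)
lock [ 0.5734405  -0.16953952  0.0965    ] [ 0.57343617 -0.16951488  0.0965    ]
dark centroid off mm [-0.64595957  0.58909414] 137.63620132517767
[7.09819792 7.93188982] 133.5416292270777
deck corner [ 0.52795287 -0.09309223]
deck corner [ 0.51666827 -0.25212198]
deck corner [ 0.7263201  -0.27331401]
deck corner [ 0.73852815 -0.10145388]
[ 0.48748175 -0.32287725]
[ 0.5448409  -0.48067803]
t=0.10 F=[ 0.1 -0.1  0.2] M=[-0.02  0.04 -0.01] open=0.997 pos=[0.1274 0.5602 0.2305] yaw=77.18deg q6=-0.21 tilt=[-0.0007 -0.0014]
travel total [-4.054 -5.987  0.544] mm [-608.2 -898.1   81.6]
turn z total 3.356 deg 100.68
```

```bash
python3 -m handwheel '[{"travel":[-0.156,-0.229,0],"dr":[0,0,0]},{"travel":[-0.156,-0.229,0],"dr":[0,0,0]},{"travel":[-0.156,-0.229,0],"dr":[0,0,0]},{"travel":[-0.156,-0.229,0],"dr":[0,0,0]},{"travel":[-0.156,-0.229,0],"dr":[0,0,0]},{"travel":[-0.156,-0.229,0],"dr":[0,0,0]},{"travel":[-0.156,-0.229,0],"dr":[0,0,0]},{"travel":[-0.156,-0.229,0],"dr":[0,0,0]},{"travel":[-0.156,-0.229,0],"dr":[0,0,0]},{"travel":[-0.156,-0.229,0],"dr":[0,0,0]},{"travel":[-0.156,-0.229,0],"dr":[0,0,0]},{"travel":[-0.156,-0.229,0],"dr":[0,0,0]},{"travel":[-0.156,-0.229,0],"dr":[0,0,0]},{"travel":[-0.156,-0.229,0],"dr":[0,0,0]},{"travel":[-0.156,-0.229,0],"dr":[0,0,0]},{"travel":[-0.156,-0.229,0],"dr":[0,0,0]},{"travel":[-0.156,-0.229,0],"dr":[0,0,0]},{"travel":[-0.156,-0.229,0],"dr":[0,0,0]},{"travel":[-0.156,-0.229,0],"dr":[0,0,0]},{"travel":[-0.156,-0.229,0],"dr":[0,0,0]}]' 1; python3 -c "
from h import *
go([.521,-.4506,.15],-23.5)"
```

```text
time_s: 1.77
eef_pos: [0.4266, -0.2157, 0.2264]
eef_rot: [0.001, 0.106, 0.994, -0.003]
wrist_force: [0.7, 0.6, 1.3]
opening: 1.003
t=1.77 F=[0.7 0.6 1.3] M=[0.05 0.01 0.01] open=1.003 pos=[ 0.4266 -0.2157  0.2264] yaw=77.80deg q6=-2.07 tilt=[ 0.0012 -0.0065]
travel total [-0.944 -1.394  0.52 ] mm [-141.6 -209.1   78. ]
turn z total 3.377 deg 101.3
```

```bash
python3 -m handwheel '[{"travel":[-0.156,-0.23,0],"dr":[0,0,0]},{"travel":[-0.156,-0.23,0],"dr":[0,0,0]},{"travel":[-0.156,-0.23,0],"dr":[0,0,0]},{"travel":[-0.156,-0.23,0],"dr":[0,0,0]},{"travel":[-0.156,-0.23,0],"dr":[0,0,0]},{"travel":[-0.12,-0.18,0],"dr":[0,0,0]},{"travel":[0,0,0],"dr":[0,0,0.238]},{"travel":[0,0,0],"dr":[0,0,0.238]},{"travel":[0,0,0],"dr":[0,0,0.238]},{"travel":[0,0,0],"dr":[0,0,0.238]},{"travel":[0,0,0],"dr":[0,0,0.238]},{"travel":[0,0,0],"dr":[0,0,0.238]},{"travel":[0,0,0],"dr":[0,0,0.238]},{"travel":[0,0,0],"dr":[0,0,0.238]},{"travel":[0,0,0],"dr":[0,0,0.238]},{"travel":[0,0,0],"dr":[0,0,0.238]},{"travel":[0,0,0],"dr":[0,0,0.238]},{"travel":[0,0,0],"dr":[0,0,0.238]},{"travel":[0,0,0],"dr":[0,0,0.238]},{"travel":[0,0,0],"dr":[0,0,0.238]}]' 1 >/dev/null; python3 -c "
from h import *
go([.521,-.4506,.125],-23.5)
R=st()[1]; print(R.as_matrix().round(4))
cv2.imwrite('pics/s1.png',cv2.resize(viewer.camera('side')[150:300,230:430,::-1],None,fx=3,fy=3))"
```

```text
t=3.43 F=[ 0.3  0.9 -0.1] M=[0.04 0.05 0.03] open=1.000 pos=[ 0.5096 -0.4483  0.2066] yaw=-22.97deg q6=-0.49 tilt=[-0.0159  0.0129]
travel total [0.012 0.087 0.543] mm [ 1.9 13.  81.4]
turn z total 0.018 deg 0.53
[[ 0.3904  0.9205 -0.0159]
 [ 0.9206 -0.3902  0.0129]
 [ 0.0057 -0.0197 -0.9998]]
```

View pics/s1.png

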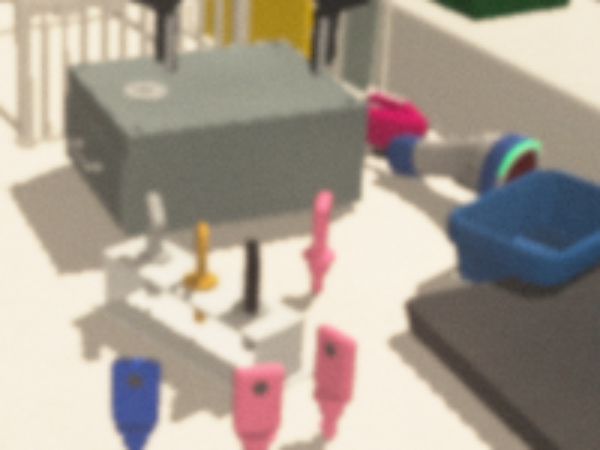

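```bash
cat >> h.py <<'E'
def tilt():
    R=st()[1]; z=R.as_matrix()[:,2]; print('tilt fix dr',np.round(R.inv().apply(np.cross(z,[0,0,-1]))/np.radians(30),4))
E
python3 -m handwheel '[{"travel":[0.012,0.087,0.15],"dr":[-0.038,-0.011,0.018]},{"travel":[0,0,0.2],"dr":[0,0,0]},{"travel":[0,0,0],"dr":[0,0,0]}]' 0.1 >/dev/null; python3 -c "
from h import *
go([.521,-.4506,.056],-23.5);tilt()"
```

```text
t=3.73 F=[-1.7  1.5 -2.1] M=[-0.01  0.04  0.03] open=0.604 pos=[ 0.5226 -0.4523  0.1534] yaw=-23.62deg q6=-0.47 tilt=[ 0.0021 -0.0027]
travel total [ 0.007 -0.017  0.65 ] mm [ 1.1 -2.5 97.4]
turn z total -0.004 deg -0.12
tilt fix dr [ 0.0057  0.0031 -0.    ]
```

```bash
python3 -m handwheel '[{"travel":[0.007,-0.017,0.15],"dr":[0.0057,0.003,0]},{"travel":[0,0,0.15],"dr":[0,0,0]},{"travel":[0,0,0.15],"dr":[0,0,0]},{"travel":[0,0,0.1],"dr":[0,0,0]},{"travel":[0,0,0],"dr":[0,0,0]},{"travel":[0,0,0],"dr":[0,0,0]}]' 0.1 >/dev/null; python3 -c "
from h import *
go([.521,-.4506,.056],-23.5);tilt()
cv2.imwrite('pics/s2.png',cv2.resize(viewer.camera('side')[190:290,250:383,::-1],None,fx=5,fy=5))"
```

```text
t=4.23 F=[ 0.2 -0.5 -0.5] M=[-0.01  0.01  0.01] open=0.551 pos=[ 0.5214 -0.451   0.0717] yaw=-22.91deg q6=-0.49 tilt=[-0.0002  0.0001]
travel total [ 0.001 -0.003  0.104] mm [ 0.2 -0.5 15.7]
turn z total 0.02 deg 0.59
tilt fix dr [-0.0005 -0.0001  0.    ]
```

View pics/s2.png

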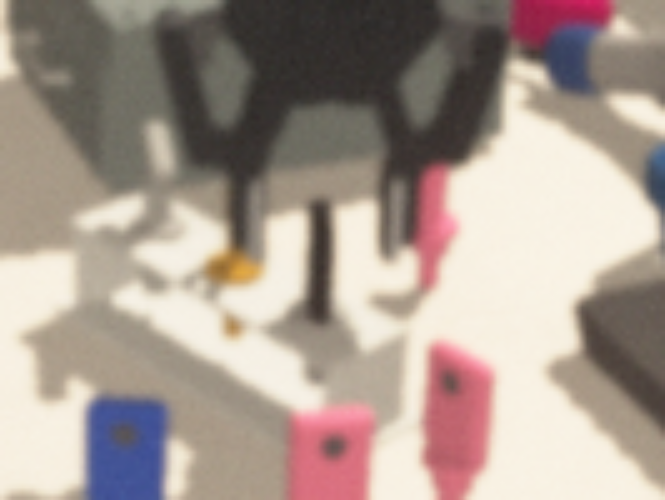

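The slab (at about (320,262) in the crop) is centred between the fingers, and the brass and pink keys are clear. I'll descend and close on it.

```bash
python3 -m handwheel '[{"travel":[0.001,-0.003,0.1],"dr":[0,0,0.02]},{"travel":[0,0,0],"dr":[0,0,0]},{"travel":[0,0,0],"dr":[0,0,0]}]' 0.1 >/dev/null;python3 -c "
from h import *
go([.521,-.4506,.056],-23.5);tilt()"; python3 -m handwheel '[{"travel":[0,0,0],"dr":[0,0,0]},{"travel":[0,0,0],"dr":[0,0,0]},{"travel":[0,0,0],"dr":[0,0,0]},{"travel":[0,0,0],"dr":[0,0,0]},{"travel":[0,0,0],"dr":[0,0,0]},{"travel":[0,0,0],"dr":[0,0,0]},{"travel":[0,0,0],"dr":[0,0,0]},{"travel":[0,0,0],"dr":[0,0,0]}]' -1 ;python3 -c "
from h import *
go([.521,-.4506,.056],-23.5);tilt()"
```

```text
t=4.53 F=[-0.1  0.1  0.3] M=[-0.02 -0.04 -0.02] open=0.547 pos=[ 0.5228 -0.4529  0.06  ] yaw=-23.53deg q6=-0.47 tilt=[ 0.004 -0.005]
travel total [ 0.009 -0.017  0.027] mm [ 1.4 -2.6  4. ]
turn z total -0.001 deg -0.03
tilt fix dr [0.0108 0.0057 0.    ]
time_s: 5.2
eef_pos: [0.5228, -0.4533, 0.0618]
eef_rot: [0.004, 0.836, 0.548, 0.0]
wrist_force: [-0.1, -0.8, -0.9]
opening: 0.111
t=5.20 F=[-0.1 -0.8 -0.9] M=[ 0.02  0.15 -0.04] open=0.111 pos=[ 0.5228 -0.4533  0.0618] yaw=-23.50deg q6=-0.47 tilt=[ 0.0041 -0.006 ]
travel total [ 0.012 -0.018  0.038] mm [ 1.8 -2.7  5.8]
turn z total -0.0 deg -0.0
tilt fix dr [0.0118 0.0073 0.    ]
```

```bash
python3 -m handwheel '[{"travel":[0,0,-0.05],"dr":[0,0,0]},{"travel":[0,0,-0.1],"dr":[0,0,0]},{"travel":[0,0,-0.15],"dr":[0.0118,0.007,0]},{"travel":[0,0,-0.2],"dr":[0,0,0]},{"travel":[0,0,-0.2],"dr":[0,0,0]},{"travel":[0,0,-0.2],"dr":[0,0,0]},{"travel":[0,0,0],"dr":[0,0,0]},{"travel":[0,0,0],"dr":[0,0,0]}]' >/dev/null;python3 -c "
from h import *
go([.521,-.4506,.19],-23.5);tilt()
o,R=st()
s=viewer.camera('side');t=viewer.camera('top');cv2.imwrite('pics/ss3.png',s[:,:,::-1]);cv2.imwrite('pics/tt3.png',t[:,:,::-1])
u,v=map(int,proj('side',o['eef_pos']-[0,0,.03]));print(u,v)
cv2.imwrite('pics/s3.png',cv2.resize(s[v-35:v+35,u-35:u+35,::-1],None,fx=8,fy=8,interpolation=cv2.INTER_CUBIC))"
```

```text
t=5.87 F=[-0.2 -0.  -0.9] M=[-0.03  0.02 -0.01] open=0.103 pos=[ 0.5237 -0.4533  0.2111] yaw=-23.49deg q6=-0.48 tilt=[ 0.0039 -0.0032]
travel total [ 0.009 -0.024  0.14 ] mm [ 1.4 -3.6 21.1]
turn z total 0.0 deg 0.01
tilt fix dr [0.0092 0.0027 0.    ]
317 190
```

View pics/s3.png

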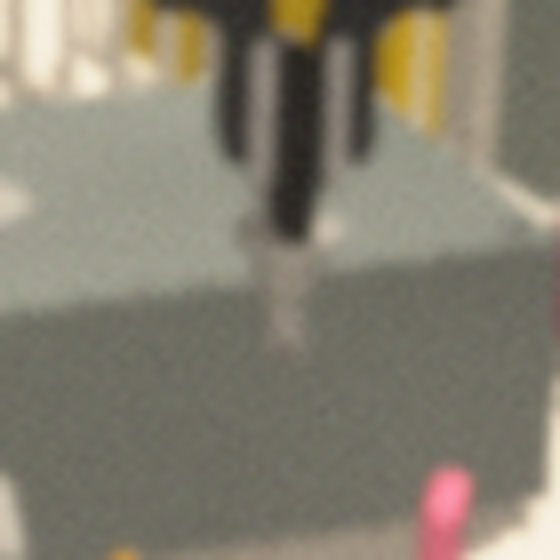

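The black grip is held upright, with its steel nose ending at about (290,345) in the crop. The lug is end-on to the camera, so I'll turn the key to the notch angle, which also puts it broadside.

```bash
python3 -m handwheel '[{"travel":[0,0,0],"dr":[0.009,0.003,-0.235]},{"travel":[0,0,0],"dr":[0,0,-0.235]},{"travel":[0,0,0],"dr":[0,0,-0.235]},{"travel":[0,0,0],"dr":[0,0,-0.235]},{"travel":[0,0,0],"dr":[0,0,-0.235]},{"travel":[0,0,0],"dr":[0,0,-0.235]},{"travel":[0,0,0],"dr":[0,0,-0.235]},{"travel":[0,0,0],"dr":[0,0,-0.235]},{"travel":[0,0,0],"dr":[0,0,-0.235]},{"travel":[0,0,0],"dr":[0,0,-0.235]},{"travel":[0,0,0],"dr":[0,0,-0.08]},{"travel":[0,0,0],"dr":[0,0,0]}]' >/dev/null;python3 -c "
from h import *
go([.5734,-.1695,.17],50);tilt()
o,R=st()
s=viewer.camera('side');t=viewer.camera('top');cv2.imwrite('pics/ss4.png',s[:,:,::-1]);cv2.imwrite('pics/tt4.png',t[:,:,::-1])
u,v=map(int,proj('side',o['eef_pos']-[0,0,.03]));print(u,v)
cv2.imwrite('pics/s4.png',cv2.resize(s[v-35:v+35,u-35:u+35,::-1],None,fx=8,fy=8,interpolation=cv2.INTER_CUBIC))"
```

```text
t=6.97 F=[0.2 0.2 0. ] M=[-0.06 -0.02  0.05] open=0.108 pos=[ 0.5173 -0.4453  0.191 ] yaw=51.08deg q6=-1.78 tilt=[-0.0195  0.0244]
travel total [0.859 1.665 0.177] mm [128.9 249.7  26.6]
turn z total 0.036 deg 1.08
tilt fix dr [ 0.0128 -0.0583 -0.    ]
312 199
```

View pics/s4.png

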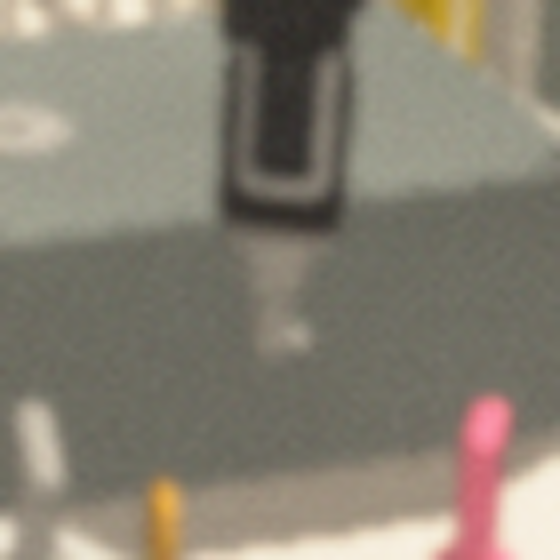

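The lug shows at the right of the nose, at about (300,335) in the crop, so it points along tool yaw −90°. I need a half turn more.

```bash
python3 -m handwheel '[{"travel":[0,0,-0.1],"dr":[0.013,-0.058,0.238]},{"travel":[0,0,-0.1],"dr":[0,0,0.238]},{"travel":[0,0,0],"dr":[0,0,0.238]},{"travel":[0,0,0],"dr":[0,0,0.238]},{"travel":[0,0,0],"dr":[0,0,0.238]},{"travel":[0,0,0],"dr":[0,0,0.238]},{"travel":[0,0,0],"dr":[0,0,0.238]},{"travel":[0,0,0],"dr":[0,0,0.238]},{"travel":[0,0,0],"dr":[0,0,0.238]},{"travel":[0,0,0],"dr":[0,0,0.238]},{"travel":[0,0,0],"dr":[0,0,0.238]},{"travel":[0,0,0],"dr":[0,0,0.238]},{"travel":[0,0,0],"dr":[0,0,0.238]},{"travel":[0,0,0],"dr":[0,0,0.238]},{"travel":[0,0,0],"dr":[0,0,0.238]},{"travel":[0,0,0],"dr":[0,0,0.238]},{"travel":[0,0,0],"dr":[0,0,0.238]},{"travel":[0,0,0],"dr":[0,0,0.238]},{"travel":[0,0,0],"dr":[0,0,0.238]},{"travel":[0,0,0],"dr":[0,0,0.238]}]' >/dev/null;python3 -c "
from h import *
go([.5734,-.1695,.19],-132);tilt()"
```

```text
t=8.73 F=[ 0.4 -0.3  0.3] M=[-0.03  0.01  0.03] open=0.103 pos=[ 0.5147 -0.442   0.2124] yaw=-92.54deg q6=0.73 tilt=[-0.0111  0.0105]
travel total [ 0.313 -1.831  0.164] mm [  46.9 -274.6   24.7]
turn z total 1.315 deg 39.46
tilt fix dr [-0.0191  0.0221  0.    ]
```

```bash
python3 -m handwheel '[{"travel":[0.045,-0.26,0],"dr":[-0.019,0.022,0]},{"travel":[0.045,-0.26,0],"dr":[0,0,0]},{"travel":[0.045,-0.26,0],"dr":[0,0,0]},{"travel":[0.045,-0.26,0],"dr":[0,0,0]},{"travel":[0.045,-0.26,0],"dr":[0,0,0]},{"travel":[0.045,-0.26,0],"dr":[0,0,0]},{"travel":[0.02,-0.13,0],"dr":[0,0,0.2]},{"travel":[0,0,0],"dr":[0,0,0.22]},{"travel":[0,0,0],"dr":[0,0,0.22]},{"travel":[0,0,0],"dr":[0,0,0.22]},{"travel":[0,0,0],"dr":[0,0,0.22]},{"travel":[0,0,0],"dr":[0,0,0.22]},{"travel":[0,0,0],"dr":[0,0,0]}]' >/dev/null;python3 -c "
from h import *
go([.5734,-.1695,.17],-132);tilt()"
```

```text
t=9.82 F=[ 1.1  0.3 -1.1] M=[-0.02 -0.   -0.01] open=0.108 pos=[ 0.5718 -0.178   0.207 ] yaw=-135.33deg q6=1.86 tilt=[-0.005  0.004]
travel total [-0.031 -0.047  0.247] mm [-4.7 -7.1 37. ]
turn z total -0.111 deg -3.33
tilt fix dr [0.0014 0.0122 0.    ]
```

```bash
python3 -m handwheel '[{"travel":[-0.031,-0.047,0.1],"dr":[0.0014,0.012,-0.111]},{"travel":[0,0,0.1],"dr":[0,0,0]},{"travel":[0,0,0.03],"dr":[0,0,0]},{"travel":[0,0,0],"dr":[0,0,0]}]' >/dev/null;python3 -c "
from h import *
go([.5734,-.1695,.16],-132);tilt()
o,R=st()
s=viewer.camera('side');t=viewer.camera('top');cv2.imwrite('pics/ss5.png',s[:,:,::-1]);cv2.imwrite('pics/tt5.png',t[:,:,::-1])
u,v=map(int,proj('side',o['eef_pos']-[0,0,.04]));print(u,v)
A=cv2.resize(s[v-35:v+35,u-25:u+25,::-1],None,fx=8,fy=8,interpolation=cv2.INTER_CUBIC)
u2,v2=map(int,proj('top',o['eef_pos']));
B=cv2.resize(t[v2-35:v2+35,u2-25:u2+25,::-1],None,fx=8,fy=8,interpolation=cv2.INTER_CUBIC)
print('disc in side pred',proj('side',np.array([.5734,-.1695,.0965])),'tcp proj',proj('side',o['eef_pos']),proj('side',o['eef_pos']-[0,0,.046]),'crop org',u-25,v-35)
cv2.imwrite('pics/s5.png',np.hstack([A,B]))"
```

```text
t=10.15 F=[-0.2 -0.2 -0.2] M=[ 0.05 -0.09  0.04] open=0.108 pos=[ 0.5739 -0.1697  0.172 ] yaw=-131.43deg q6=1.81 tilt=[ 0.0016 -0.0007]
travel total [-0.004  0.001  0.08 ] mm [-0.6  0.2 12. ]
turn z total 0.019 deg 0.57
tilt fix dr [-0.001  -0.0033 -0.    ]
278 165
disc in side pred (np.float64(278.09571884613507), np.float64(178.8904505037071)) tcp proj (np.float64(278.5144828242717), np.float64(150.1500352879471)) (np.float64(278.3998683002387), np.float64(167.8177821366688)) crop org 253 130
```

View pics/s5.png

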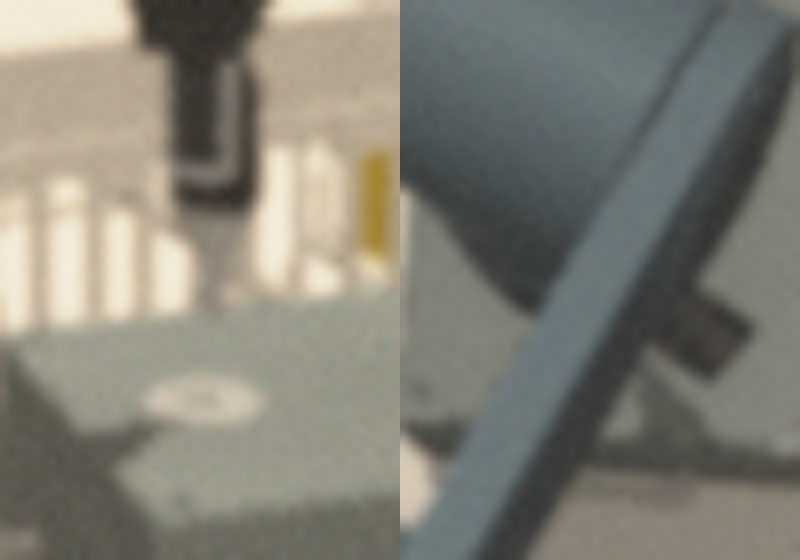

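The grip and nose are above the lock disc, which sits at about (203,401) in the crop. The contrast is poor there, so I'll subtract the background picture to see the nose properly.

```bash
python3 -c "
from h import *
b=cv2.imread('pics/side0.png').astype(int)
def disc():
    a=b[165:192,262:296].mean(2); m=(a>135).astype(np.uint8); m[:5]=0
    n,l,s,c=cv2.connectedComponentsWithStats(m); k=l[14,16]; k=k or 1+np.argmax(s[1:,4])
    cs=cv2.findContours((l==k).astype(np.uint8),0,1)[0]; f=cv2.fitEllipse(max(cs,key=len)); print('disc side',f[0][0]+262,f[0][1]+165,f[1],s[k]); return np.array(f[0])+[262,165]
q=disc(); print('lock two-view',two((218.30,171.60),q))
out=[]
for n,(u,v) in (('ss4',(312,199)),('ss5',(278,165))):
    a=cv2.imread(f'pics/{n}.png').astype(int); d=np.abs(a-b).sum(2)
    c=np.clip(d[v-25:v+20,u-20:u+20]*2,0,255).astype(np.uint8)
    r=a[v-25:v+20,u-20:u+20].astype(np.uint8)
    out.append(cv2.resize(cv2.cvtColor(c,8),None,fx=10,fy=10,interpolation=0)); 
    g=d[v-8:v+14,u-14:u+14]; print(n,u-14,v-8); print(g)
cv2.imwrite('pics/d5.png',np.hstack(out))
"
```

```text
disc side 279.7293281555176 179.87835788726807 (23.480436325073242, 38.063018798828125) [  0   5  34  22 696]
lock two-view (array([ 0.57568445, -0.17000288,  0.09339322]), np.float64(0.003702690517211827))
ss4 298 191
[[ 14  16  21  17  25  14  53 103 129 137 142 149 159 160 161 162 158 145
  155 153 126  60  12   4  23  14   9  31]
 [ 17   7  23   9  11   6   4  32  39  35  51  49  59  64  75  94 102 102
  107 100  88  54   4  15  16  13   5  21]
 [ 21  17  12  25  24  22   6  10  33  16  20  18  15  18  15  11  12  13
   22  34  15   8   9  12  29  13  22  16]
 [  7  23  13  14   7  16   5  17  33  34  78  66  74  72  58  62  52  42
   32  31  20  10  20  22  18  26   3  17]
 [ 24  20  22  25   9   7  18  17  30  41  74  87  97  97 107  99  96  66
   50  47  40  19  10  12  18  22  16  12]
 [  7  14   5  17   6  10  22  21  12  34  62 100 110 112  97 108  87  73
   33  35  11  20  33  15  17  14  29  16]
 [ 19  31   9   7  21  15   7  28  32  29  53  86 101 106 109  92  80  49
   35  19  15  29  22  15  14  19  23  24]
 [ 19  15  16   9  15  11  12  14  23  45  48  91  92  94  97 
[... 3580 characters left out ...]
 11  16  18  12  10  21  18  25   6   5  11  12  18  17  16  19   3   4
   18  16   8  13   3  17  14  13  28   9]
 [  7  21  19   6   7   5  26   5  15   2  17  31   3   9   4  12  15  16
   16   5  11  19  14   7   6  10   2  15]
 [ 22  12  13  15   2  11   4   6  17   7  20  12  22   9  14  19  19  26
   15  25  19   5  12  22   6   3   4   9]
 [ 16  14  15  20   8  10   9  11   7  17   6  10  14  28  19  18  22  10
   19   9  17  13  13  12  25  25  18  13]
 [ 19   6  16  11  18  20  17  10   5  24  12  23  17  11  18  18  23  15
   16  11  20  16   5  11  19  24  26   9]
 [ 20  20  24   9  17  15   7   6  12  25   5  15   8  10  19  14  23  16
   20  18  19   3  16  10   8  10  24  16]]
```

View pics/d5.png

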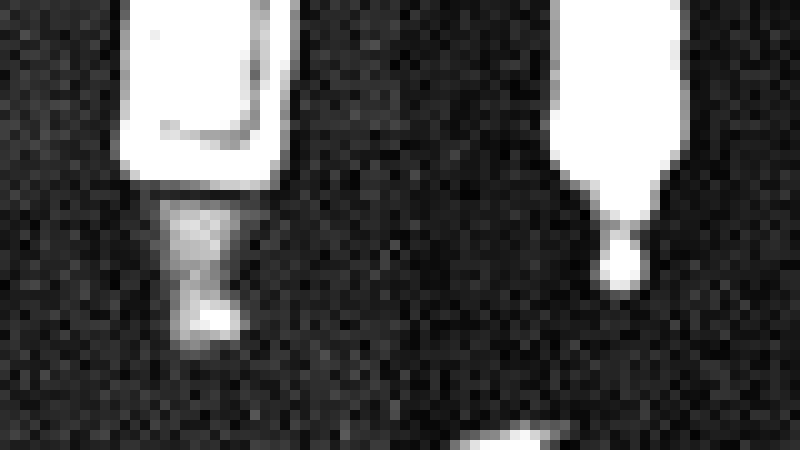

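```bash
python3 -c "
from h import *
print(two((218.3,171.6),(278.0,179.6)))
o,R=st(); k=o['eef_pos']+R.apply([.0024,0,.046]); print('tip est',k,proj('side',k))
T=np.array([.5737,-.1695,.160])-R.apply([.0024,0,0]); go(T,-132);tilt()"
```

```text
(array([ 0.5735181 , -0.16930105,  0.09453511]), np.float64(0.0005072864475025172))
tip est [ 0.57631738 -0.17181503  0.12708034] (np.float64(279.6304333541024), np.float64(167.54388518613695))
t=10.25 F=[-0.6 -0.7 -1.5] M=[ 0.    0.   -0.08] open=0.105 pos=[ 0.5744 -0.1702  0.1731] yaw=-131.49deg q6=1.81 tilt=[ 0.0028 -0.0014]
travel total [-0.023 -0.     0.087] mm [-3.4 -0.  13.1]
turn z total 0.017 deg 0.51
tilt fix dr [-0.0016 -0.0059 -0.    ]
```

```bash
python3 -m handwheel '[{"travel":[-0.02,0,0.05],"dr":[-0.0016,-0.006,0.017]},{"travel":[0,0,0.05],"dr":[0,0,0]},{"travel":[0,0,0.03],"dr":[0,0,0]},{"travel":[0,0,0],"dr":[0,0,0]}]' >/dev/null;python3 -c "
from h import *
o,R=st(); T=np.array([.5736,-.1694,.146])-R.apply([.0024,0,0]); go(T,-132);tilt()"
```

```text
t=10.58 F=[-0.2 -0.1 -0.5] M=[-0.03 -0.02 -0.02] open=0.108 pos=[ 0.5732 -0.1692  0.1543] yaw=-132.04deg q6=1.82 tilt=[ 0.0032 -0.0017]
travel total [-0.013 -0.001  0.055] mm [-2.  -0.1  8.3]
turn z total -0.001 deg -0.04
tilt fix dr [-0.0016 -0.0067  0.    ]
```

```bash
python3 -m handwheel '[{"travel":[-0.016,0,0.03],"dr":[-0.0016,-0.0067,0]},{"travel":[-0.003,0,0.025],"dr":[0,0,0]},{"travel":[0,0,0.01],"dr":[0,0,0]},{"travel":[0,0,0],"dr":[0,0,0]}]' >/dev/null;python3 -c "
from h import *
o,R=st(); T=np.array([.5736,-.1694,.142])-R.apply([.0024,0,0]); go(T,-132);tilt()"
```

```text
t=10.92 F=[ 0.8 -0.1  0.4] M=[-0.02 -0.01 -0.  ] open=0.111 pos=[ 0.5708 -0.1672  0.1434] yaw=-132.04deg q6=1.82 tilt=[-0.0005  0.0003]
travel total [ 0.008 -0.001  0.009] mm [ 1.1 -0.2  1.4]
turn z total -0.001 deg -0.04
tilt fix dr [ 0.0003  0.001  -0.    ]
```

```bash
python3 -m handwheel '[{"travel":[0.008,0,0.008],"dr":[0,0.001,0]},{"travel":[0,0,0.01],"dr":[0,0,0]},{"travel":[0,0,0.01],"dr":[0,0,0]}]';python3 -c "
from h import *
o,R=st(); T=np.array([.5736,-.1694,.138])-R.apply([.0024,0,0]); go(T,-132);tilt()"
```

```text
time_s: 11.17
eef_pos: [0.5721, -0.1683, 0.1394]
eef_rot: [0.0, 0.933, -0.359, 0.0]
wrist_force: [-1.8, -0.4, 1.1]
opening: 0.107
t=11.17 F=[-1.8 -0.4  1.1] M=[-0.12  0.13 -0.04] open=0.107 pos=[ 0.5721 -0.1683  0.1394] yaw=-132.03deg q6=1.82 tilt=[ 0.0005 -0.0007]
travel total [-0.004 -0.001  0.009] mm [-0.5 -0.2  1.4]
turn z total -0.001 deg -0.03
tilt fix dr [ 0.0003 -0.0017  0.    ]
```

```bash
python3 -m handwheel '[{"travel":[0,0,0.01],"dr":[0,0,0]},{"travel":[0,0,0.01],"dr":[0,0,0]}]';python3 -c "
from h import *
o,R=st(); T=np.array([.5736,-.1694,.138])-R.apply([.0024,0,0]); go(T,-132);tilt()"
```

```text
time_s: 11.33
eef_pos: [0.572, -0.1685, 0.1363]
eef_rot: [0.0, 0.933, -0.359, 0.0]
wrist_force: [0.3, -0.0, -0.5]
opening: 0.109
t=11.33 F=[ 0.3 -0.  -0.5] M=[-0.02  0.09  0.03] open=0.109 pos=[ 0.572  -0.1685  0.1363] yaw=-132.03deg q6=1.82 tilt=[ 0.0004 -0.0011]
travel total [-0.004 -0.003 -0.011] mm [-0.6 -0.4 -1.7]
turn z total -0.001 deg -0.03
tilt fix dr [ 0.001  -0.0019 -0.    ]
```

```bash
python3 -m handwheel '[{"travel":[0,0,0.01],"dr":[0,0,0]},{"travel":[0,0,0.01],"dr":[0,0,0]}]'; python3 -m handwheel '[{"travel":[0,0,0.01],"dr":[0,0,0]},{"travel":[0,0,0.006],"dr":[0,0,0]}]'
```

```text
time_s: 11.5
eef_pos: [0.5721, -0.1686, 0.1331]
eef_rot: [0.0, 0.933, -0.359, 0.0]
wrist_force: [0.7, -0.1, -0.5]
opening: 0.108
time_s: 11.67
eef_pos: [0.5722, -0.1686, 0.1308]
eef_rot: [0.0, 0.933, -0.359, 0.001]
wrist_force: [-2.9, 1.5, 7.6]
opening: 0.107
```

The force rises to 7.6 N at an estimated tip depth of 11.9 mm, so the key is on the floor and fully home. I'll ease off slightly and start turning clockwise about the key axis.

```bash
python3 -m handwheel '[{"travel":[0,0,-0.002],"dr":[0,0,0]},{"travel":[0,0,0],"dr":[0,0,0]}]'; python3 -m handwheel '[{"travel":[0,-0.001,0],"dr":[0,0,0.1]},{"travel":[0,-0.001,0],"dr":[0,0,0.1]},{"travel":[0,-0.0015,0],"dr":[0,0,0.15]}]';python3 -c "
from h import *
o,R=st(); T=np.array([.5736,-.1694,.131])-R.apply([.0024,0,0]); go(T,-132);tilt()"
```

```text
time_s: 11.83
eef_pos: [0.5721, -0.1686, 0.1311]
eef_rot: [0.0, 0.934, -0.359, 0.0]
wrist_force: [0.1, 0.5, -0.1]
opening: 0.103
time_s: 12.08
eef_pos: [0.572, -0.1684, 0.131]
eef_rot: [0.001, 0.896, -0.444, 0.0]
wrist_force: [-2.4, -2.2, 1.2]
opening: 0.11
t=12.08 F=[-2.4 -2.2  1.2] M=[-0.23  0.62  0.08] open=0.110 pos=[ 0.572  -0.1684  0.131 ] yaw=-142.78deg q6=2.01 tilt=[-0.0007 -0.0015]
travel total [-0.004 -0.004 -0.   ] mm [-0.6 -0.7 -0. ]
turn z total -0.359 deg -10.78
tilt fix dr [ 0.0028 -0.0016  0.    ]
```

```bash
python3 -m handwheel '[{"travel":[-0.002,-0.003,0],"dr":[0.003,-0.002,0.15]},{"travel":[0,-0.0013,0],"dr":[0,0,0.15]},{"travel":[0,-0.0013,0],"dr":[0,0,0.15]},{"travel":[0,-0.0013,0],"dr":[0,0,0.15]}]' >/dev/null;python3 -c "
from h import *
o,R=st(); T=np.array([.5736,-.1694,.131])-R.apply([.0024,0,0]); go(T,-132);tilt()"
```

```text
t=12.42 F=[ 0.8  0.5 -0.1] M=[0.06 0.05 0.05] open=0.108 pos=[ 0.5713 -0.1687  0.131 ] yaw=-161.67deg q6=2.34 tilt=[-0.0031 -0.0016]
travel total [-0.007 -0.013 -0.   ] mm [-1.  -1.9 -0. ]
turn z total -0.989 deg -29.67
tilt fix dr [ 0.0065 -0.0011  0.    ]
```

```bash
python3 -m handwheel '[{"travel":[0,-0.003,0],"dr":[0.0065,-0.001,0.15]},{"travel":[0,-0.002,0],"dr":[0,0,0.15]},{"travel":[0,-0.002,0],"dr":[0,0,0.15]},{"travel":[0,-0.002,0],"dr":[0,0,0.15]}]' >/dev/null;python3 -c "
from h import *
o,R=st(); T=np.array([.5736,-.1694,.131])-R.apply([.0024,0,0]); go(T,-132);tilt()
s=viewer.camera('top').astype(int); b=cv2.imread('pics/top0.png')[:,:,::-1].astype(int)
d=np.abs(s-b).sum(2)[190:205,195:245]; print('drawer-front change',(d>60).sum())"
```

```text
t=12.75 F=[-1.3  0.6  1. ] M=[0.1  0.32 0.08] open=0.103 pos=[ 0.5718 -0.1683  0.131 ] yaw=179.43deg q6=2.67 tilt=[-0.0019  0.0003]
travel total [-0.009 -0.012 -0.   ] mm [-1.3 -1.8 -0. ]
turn z total -1.619 deg -48.57
tilt fix dr [0.0037 0.0005 0.    ]
drawer-front change 153
```

```bash
python3 -c "
from h import *
s=viewer.camera('side')[:,:,::-1];cv2.imwrite('pics/ss6.png',s);t=viewer.camera('top')[:,:,::-1];cv2.imwrite('pics/tt6.png',t)
for n,i,o in(('side',s,cv2.imread('pics/ss5.png')),('top',t,cv2.imread('pics/tt5.png'))):
    d=(np.abs(i.astype(int)-o).sum(2)>70).astype(np.uint8); k,l,st_,c=cv2.connectedComponentsWithStats(d); print(n,[tuple(x) for x in st_[1:] if x[4]>25])
print(t[190:215:3,225:246:4].mean(2).astype(int))"
```

```text
side [(np.int32(45), np.int32(0), np.int32(8), np.int32(28), np.int32(88)), (np.int32(101), np.int32(0), np.int32(12), np.int32(46), np.int32(161)), (np.int32(169), np.int32(0), np.int32(95), np.int32(63), np.int32(1346)), (np.int32(254), np.int32(0), np.int32(47), np.int32(25), np.int32(797)), (np.int32(290), np.int32(27), np.int32(10), np.int32(9), np.int32(52)), (np.int32(42), np.int32(29), np.int32(5), np.int32(19), np.int32(39)), (np.int32(272), np.int32(41), np.int32(12), np.int32(11), np.int32(59)), (np.int32(293), np.int32(58), np.int32(5), np.int32(17), np.int32(35)), (np.int32(267), np.int32(70), np.int32(23), np.int32(6), np.int32(66)), (np.int32(261), np.int32(74), np.int32(34), np.int32(18), np.int32(173)), (np.int32(45), np.int32(77), np.int32(28), np.int32(10), np.int32(95)), (np.int32(252), np.int32(81), np.int32(52), np.int32(109), np.int32(2019)), (np.int32(220), np.int32(229), np.int32(10), np.int32(5), np.int32(35)), (np.int32(221), np.int32(233), np.int32(25), np.int32(16), np.int32(79))]
top [(np.int32(147), np.int32(111), np.int32(55), np.int32(87), np.int32(56
[... 1395 characters left out ...]
p.int32(295)), (np.int32(15), np.int32(305), np.int32(32), np.int32(25), np.int32(222)), (np.int32(49), np.int32(309), np.int32(34), np.int32(24), np.int32(166)), (np.int32(130), np.int32(315), np.int32(7), np.int32(10), np.int32(42)), (np.int32(0), np.int32(341), np.int32(41), np.int32(43), np.int32(487)), (np.int32(112), np.int32(343), np.int32(30), np.int32(41), np.int32(258)), (np.int32(96), np.int32(345), np.int32(17), np.int32(11), np.int32(64))]
[[ 74  72  74  77  74  89]
 [106 124 122 118 105 124]
 [127 130 128 129 130 132]
 [127 129 130 129 131 130]
 [128 129 131 128 130 129]
 [129 131 130 131 129 129]
 [130 130 127 131 132 132]
 [152 148 130 130 129 130]
 [196 188 133 130 130 190]]
```

The drawer isn't open yet at 0.85 rad, so I'll keep turning.

```bash
python3 -m handwheel '[{"travel":[0,-0.003,0],"dr":[0.004,0,0.15]},{"travel":[0,-0.002,0],"dr":[0,0,0.15]},{"travel":[0,-0.002,0],"dr":[0,0,0.13]},{"travel":[0,0,0],"dr":[0,0,0]}]' >/dev/null;python3 -c "
from h import *
o,R=st(); T=np.array([.5736,-.1694,.131])-R.apply([.0024,0,0]); go(T,-132);tilt()
s=viewer.camera('side')[:,:,::-1];cv2.imwrite('pics/ss7.png',s)
o=cv2.imread('pics/ss6.png');d=(np.abs(s.astype(int)-o).sum(2)>70).astype(np.uint8); k,l,t_,c=cv2.connectedComponentsWithStats(d); print([list(map(int,x)) for x in t_[1:] if x[4]>25 and x[1]>120])"
```

```text
t=13.23 F=[-1.5  0.2  0.3] M=[0.02 0.24 0.06] open=0.109 pos=[ 0.5721 -0.168   0.1314] yaw=167.02deg q6=2.88 tilt=[-0.0016  0.0005]
travel total [-0.009 -0.012  0.003] mm [-1.4 -1.7  0.4]
turn z total -2.033 deg -60.98
tilt fix dr [ 0.0032  0.0003 -0.    ]
[[260, 129, 7, 13, 48], [286, 128, 10, 16, 71], [294, 130, 11, 16, 45], [275, 138, 7, 16, 84], [280, 154, 3, 20, 40], [227, 182, 45, 48, 741], [260, 197, 12, 16, 96], [213, 231, 15, 4, 27], [235, 235, 14, 6, 50]]
```

```bash
python3 -c "
from h import *
s=viewer.camera('side')[:,:,::-1]
cv2.imwrite('pics/s7.png',cv2.resize(s[110:260,200:350],None,fx=4,fy=4,interpolation=cv2.INTER_CUBIC))"
```

```text
(no output)
```

View pics/s7.png

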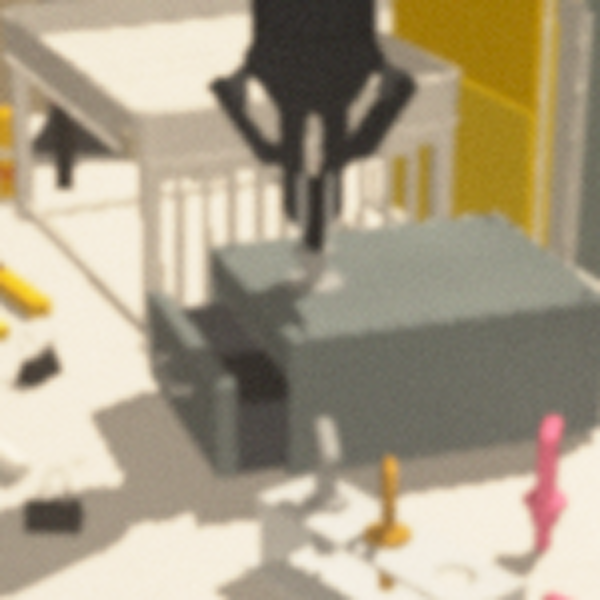

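The drawer is open, seen at about (215,385) in the crop, and the key is still in the lock. I'll turn back to the insertion yaw of −132°.

```bash
python3 -m handwheel '[{"travel":[0,0,0],"dr":[0,0,-0.15]},{"travel":[0,0,0],"dr":[0,0,-0.15]},{"travel":[0,0,0],"dr":[0,0,-0.15]},{"travel":[0,0,0],"dr":[0,0,-0.15]},{"travel":[0,0,0],"dr":[0,0,-0.15]}]' >/dev/null;python3 -c "
from h import *
go([.5721,-.1686,.131],-132);tilt()"
```

```text
t=13.75 F=[-2.5  0.2  2.9] M=[ 0.07  0.46 -0.05] open=0.106 pos=[ 0.5729 -0.1685  0.1315] yaw=-168.43deg q6=2.46 tilt=[ 0.0007 -0.0004]
travel total [-0.     0.006  0.003] mm [-0.   0.8  0.5]
turn z total -1.214 deg -36.43
tilt fix dr [-0.0011 -0.0009  0.    ]
```

```bash
python3 -m handwheel '[{"travel":[0,0.002,0.002],"dr":[-0.001,-0.001,-0.15]},{"travel":[0,0.001,0],"dr":[0,0,-0.15]},{"travel":[0,0.001,0],"dr":[0,0,-0.15]},{"travel":[0,0.001,0],"dr":[0,0,-0.15]},{"travel":[0,0.001,0],"dr":[0,0,-0.15]},{"travel":[0,0,0],"dr":[0,0,-0.15]}]' >/dev/null;python3 -c "
from h import *
go([.5721,-.1686,.131],-132);tilt()"
```

```text
t=14.25 F=[-2.  -0.6  1.3] M=[-0.03  0.42 -0.09] open=0.109 pos=[ 0.5725 -0.1686  0.1312] yaw=-138.87deg q6=1.94 tilt=[0.0012 0.0006]
travel total [-0.002  0.002  0.001] mm [-0.3  0.3  0.2]
turn z total -0.229 deg -6.87
tilt fix dr [-0.0024 -0.0007  0.    ]
```

```bash
python3 -m handwheel '[{"travel":[-0.002,0.002,0],"dr":[-0.002,0,-0.12]},{"travel":[0,0,0],"dr":[0,0,-0.09]},{"travel":[0,0,0],"dr":[0,0,0]}]' >/dev/null;python3 -c "
from h import *
go([.5721,-.1686,.131],-132);tilt()"
```

```text
t=14.50 F=[-2.6  0.8  1.6] M=[ 0.03  0.35 -0.05] open=0.108 pos=[ 0.5723 -0.1688  0.1312] yaw=-131.49deg q6=1.81 tilt=[ 0.0012 -0.0003]
travel total [-0.002 -0.     0.001] mm [-0.3 -0.   0.2]
turn z total 0.017 deg 0.51
tilt fix dr [-0.0011 -0.0022  0.    ]
```

```bash
python3 -m handwheel '[{"travel":[-0.001,0,-0.008],"dr":[-0.001,-0.002,0.015]},{"travel":[0,0,-0.01],"dr":[0,0,0]}]'; python3 -m handwheel '[{"travel":[0,0,-0.01],"dr":[0,0,0]},{"travel":[0,0,-0.01],"dr":[0,0,0]}]'
```

```text
time_s: 14.67
eef_pos: [0.5721, -0.1684, 0.1331]
eef_rot: [-0.0, 0.934, -0.358, -0.0]
wrist_force: [0.2, 0.1, -2.5]
opening: 0.103
time_s: 14.83
eef_pos: [0.572, -0.1683, 0.1358]
eef_rot: [-0.0, 0.934, -0.358, -0.0]
wrist_force: [0.3, -0.0, -1.7]
opening: 0.11
```

```bash
python3 -m handwheel '[{"travel":[0,0,-0.01],"dr":[0,0,0]},{"travel":[0,0,-0.01],"dr":[0,0,0]}]'; python3 -m handwheel '[{"travel":[0,0,-0.015],"dr":[0,0,0]},{"travel":[0,0,-0.02],"dr":[0,0,0]}]'; python3 -m handwheel '[{"travel":[0,0,-0.05],"dr":[0,0,0]},{"travel":[0,0,-0.1],"dr":[0,0,0]},{"travel":[0,0,-0.15],"dr":[0,0,0]},{"travel":[0,0,-0.15],"dr":[0,0,0]},{"travel":[0,0,0],"dr":[0,0,0]}]';python3 -c "
from h import *
go([.5228,-.4533,.2],-23.5);tilt()"
```

```text
time_s: 15.0
eef_pos: [0.572, -0.1685, 0.1391]
eef_rot: [-0.0, 0.934, -0.358, -0.0]
wrist_force: [-0.2, 0.7, -0.7]
opening: 0.109
time_s: 15.17
eef_pos: [0.5722, -0.1685, 0.1449]
eef_rot: [-0.0, 0.934, -0.358, -0.0]
wrist_force: [0.0, 0.6, -1.1]
opening: 0.108
time_s: 15.58
eef_pos: [0.5724, -0.1685, 0.2175]
eef_rot: [-0.0, 0.934, -0.358, 0.0]
wrist_force: [1.9, -0.4, 1.1]
opening: 0.107
t=15.58 F=[ 1.9 -0.4  1.1] M=[-0.06 -0.03  0.02] open=0.107 pos=[ 0.5724 -0.1685  0.2175] yaw=-132.01deg q6=1.82 tilt=[0.0006 0.0007]
travel total [1.025 1.632 0.115] mm [153.8 244.8  17.2]
turn z total -3.617 deg -108.51
tilt fix dr [-0.0017  0.0001 -0.    ]
```

```bash
python3 -m handwheel '[{"travel":[0.146,0.233,0],"dr":[0,0,0]},{"travel":[0.146,0.233,0],"dr":[0,0,0]},{"travel":[0.146,0.233,0],"dr":[0,0,0]},{"travel":[0.146,0.233,0],"dr":[0,0,0]},{"travel":[0.146,0.233,0],"dr":[0,0,0]},{"travel":[0.146,0.233,0],"dr":[0,0,0]},{"travel":[0.13,0.21,0],"dr":[0,0,0]},{"travel":[0,0,0],"dr":[0,0,-0.238]},{"travel":[0,0,0],"dr":[0,0,-0.238]},{"travel":[0,0,0],"dr":[0,0,-0.238]},{"travel":[0,0,0],"dr":[0,0,-0.238]},{"travel":[0,0,0],"dr":[0,0,-0.238]},{"travel":[0,0,0],"dr":[0,0,-0.238]},{"travel":[0,0,0],"dr":[0,0,-0.238]},{"travel":[0,0,0],"dr":[0,0,-0.238]},{"travel":[0,0,0],"dr":[0,0,-0.238]},{"travel":[0,0,0],"dr":[0,0,-0.238]},{"travel":[0,0,0],"dr":[0,0,-0.238]},{"travel":[0,0,0],"dr":[0,0,-0.238]},{"travel":[0,0,0],"dr":[0,0,-0.238]}]'>/dev/null;python3 -c "
from h import *
go([.5228,-.4533,.16],-23.5);tilt()"
```

```text
t=17.25 F=[-0.3 -0.1 -0.3] M=[-0.04  0.03  0.07] open=0.109 pos=[ 0.5209 -0.4601  0.2151] yaw=-38.08deg q6=-0.23 tilt=[ 0.0064 -0.0006]
travel total [ 0.042 -0.02   0.367] mm [ 6.3 -3.  55.1]
turn z total -0.486 deg -14.58
tilt fix dr [ 0.0104 -0.0067 -0.    ]
```

```bash
python3 -m handwheel '[{"travel":[0.042,-0.02,0],"dr":[0.01,-0.007,-0.238]},{"travel":[0,0,0.06],"dr":[0,0,-0.238]},{"travel":[0,0,0.1],"dr":[0,0,0]},{"travel":[0,0,0.1],"dr":[0,0,0]},{"travel":[0,0,0],"dr":[0,0,0]}]'>/dev/null;python3 -c "
from h import *
go([.5228,-.4533,.115],-23.5);tilt()"
```

```text
t=17.67 F=[-1.   0.8 -1.9] M=[-0.02  0.02  0.  ] open=0.106 pos=[ 0.5229 -0.4533  0.1751] yaw=-23.24deg q6=-0.48 tilt=[ 0.0018 -0.0023]
travel total [ 0.    -0.002  0.401] mm [ 0.  -0.3 60.1]
turn z total 0.009 deg 0.26
tilt fix dr [0.0048 0.0027 0.    ]
```

```bash
python3 -m handwheel '[{"travel":[0,-0.002,0.14],"dr":[0.005,0.003,0]},{"travel":[0,0,0.12],"dr":[0,0,0]},{"travel":[0,0,0.1],"dr":[0,0,0]},{"travel":[0,0,0],"dr":[0,0,0]}]'>/dev/null;python3 -c "
from h import *
go([.5228,-.4533,.095],-23.5);tilt()
s=viewer.camera('side')[:,:,::-1]; cv2.imwrite('pics/ss8.png',s); b=cv2.imread('pics/side0.png').astype(int)
cv2.imwrite('pics/s8.png',cv2.resize(s[200:275,270:365],None,fx=7,fy=7,interpolation=cv2.INTER_CUBIC))"
```

```text
t=18.00 F=[-0.1  0.3 -1.3] M=[ 0.04  0.04 -0.02] open=0.111 pos=[ 0.5235 -0.454   0.1216] yaw=-23.29deg q6=-0.48 tilt=[ 0.0017 -0.0017]
travel total [ 0.002 -0.006  0.177] mm [ 0.4 -0.9 26.6]
turn z total 0.007 deg 0.21
tilt fix dr [0.0043 0.0017 0.    ]
```

View pics/s8.png

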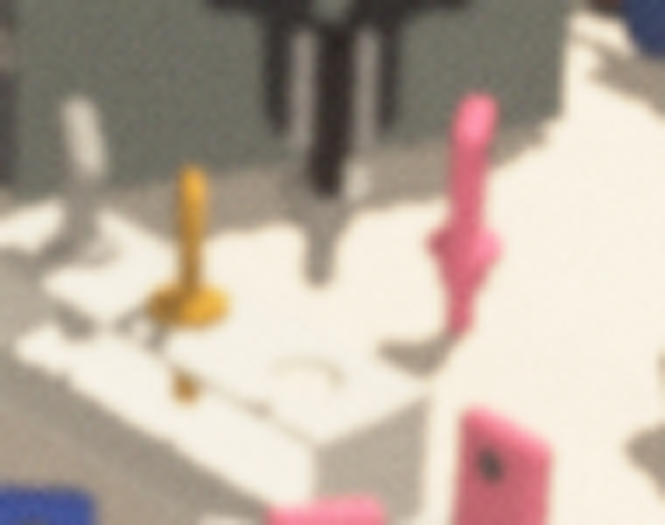

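The hole's rim is at about (307,378) in the crop. The nose, at (320,280), lines up with it along the vertical slant. I'll lower slowly.

```bash
python3 -m handwheel '[{"travel":[0.002,-0.006,0.08],"dr":[0.004,0.002,0.007]},{"travel":[0,0,0.08],"dr":[0,0,0]},{"travel":[0,0,0],"dr":[0,0,0]}]'>/dev/null;python3 -c "
from h import *
go([.5228,-.4533,.08],-23.5);tilt()"; python3 -m handwheel '[{"travel":[0,0,0.03],"dr":[0,0,0]},{"travel":[0,0,0.03],"dr":[0,0,0]},{"travel":[0,0,0.02],"dr":[0,0,0]}]'>/dev/null;python3 -c "
from h import *
go([.5228,-.4533,.0618],-23.5);tilt()"
```

```text
t=18.30 F=[-0.6  0.1 -1.1] M=[ 0.01  0.   -0.01] open=0.110 pos=[ 0.525  -0.4559  0.1019] yaw=-23.54deg q6=-0.47 tilt=[ 0.0053 -0.006 ]
travel total [ 0.011 -0.022  0.146] mm [ 1.6 -3.2 21.8]
turn z total -0.001 deg -0.04
tilt fix dr [ 0.0139  0.0065 -0.    ]
t=18.55 F=[0.5 0.4 0.6] M=[-0.    0.05  0.05] open=0.109 pos=[ 0.5258 -0.4569  0.0906] yaw=-23.54deg q6=-0.47 tilt=[ 0.0071 -0.0082]
travel total [ 0.015 -0.03   0.192] mm [ 2.2 -4.5 28.8]
turn z total -0.001 deg -0.04
tilt fix dr [ 0.0186  0.0089 -0.    ]
```

```bash
python3 -m handwheel '[{"travel":[0.015,-0.03,-0.02],"dr":[0.0186,0.009,0]},{"travel":[0,0,0],"dr":[0,0,0]}]'>/dev/null;python3 -c "
from h import *
go([.5228,-.4533,.0618],-23.5);tilt()"
```

```text
t=18.72 F=[ 0.4  0.6 -0.4] M=[-0.   -0.02 -0.05] open=0.106 pos=[ 0.5221 -0.4524  0.093 ] yaw=-23.54deg q6=-0.47 tilt=[-0.0014  0.0017]
travel total [-0.003  0.007  0.208] mm [-0.5  1.1 31.2]
turn z total -0.001 deg -0.04
tilt fix dr [-0.0037 -0.0019 -0.    ]
```

```bash
python3 -m handwheel '[{"travel":[-0.001,0.003,0.03],"dr":[0,0,0]},{"travel":[0.001,-0.002,0.03],"dr":[0.003,0.001,0]},{"travel":[0.001,-0.002,0.02],"dr":[0.003,0.001,0]}]'>/dev/null;python3 -c "
from h import *
go([.5228,-.4533,.0618],-23.5);tilt()"
```

```text
t=18.97 F=[ 1.  -0.7 -0.9] M=[-0.03  0.05 -0.03] open=0.109 pos=[ 0.5227 -0.453   0.0822] yaw=-23.54deg q6=-0.47 tilt=[-0.002   0.0016]
travel total [-0.002  0.002  0.136] mm [-0.2  0.3 20.4]
turn z total -0.001 deg -0.04
tilt fix dr [-0.0046 -0.0012 -0.    ]
```

```bash
python3 -m handwheel '[{"travel":[0,0,0.025],"dr":[-0.002,0,0]},{"travel":[0,-0.001,0.025],"dr":[0.002,0.001,0]},{"travel":[0,-0.001,0.025],"dr":[0.002,0.001,0]}]'>/dev/null;python3 -c "
from h import *
go([.5228,-.4533,.0618],-23.5);tilt()"
```

```text
t=19.22 F=[-0.1  0.1 -1. ] M=[-0.01  0.    0.03] open=0.107 pos=[ 0.5225 -0.4529  0.0698] yaw=-23.53deg q6=-0.47 tilt=[-0.0024  0.003 ]
travel total [-0.002  0.003  0.053] mm [-0.3  0.5  8. ]
turn z total -0.001 deg -0.03
tilt fix dr [-0.0065 -0.0033 -0.    ]
```

```bash
python3 -m handwheel '[{"travel":[0,0,0.025],"dr":[-0.005,-0.003,0]},{"travel":[0,0,0.02],"dr":[0,0,0]},{"travel":[0,0,0.01],"dr":[0,0,0]}]';  python3 -m handwheel '[{"travel":[0,0,0.01],"dr":[0,0,0]},{"travel":[0,0,0.01],"dr":[0,0,0]}]';python3 -c "
from h import *
go([.5228,-.4533,.0605],-23.5);tilt()"
```

```text
time_s: 19.47
eef_pos: [0.5223, -0.4528, 0.0614]
eef_rot: [-0.001, 0.836, 0.548, -0.0]
wrist_force: [-5.9, 5.5, 21.0]
opening: 0.108
time_s: 19.63
eef_pos: [0.5224, -0.4529, 0.0616]
eef_rot: [-0.001, 0.836, 0.548, -0.001]
wrist_force: [-3.8, 3.3, 9.3]
opening: 0.107
t=19.63 F=[-3.8  3.3  9.3] M=[ 0.66  0.63 -0.01] open=0.107 pos=[ 0.5224 -0.4529  0.0616] yaw=-23.51deg q6=-0.47 tilt=[-0.0018  0.0009]
travel total [-0.002  0.004  0.007] mm [-0.2  0.6  1.1]
turn z total -0.0 deg -0.01
tilt fix dr [-0.0038 -0.0002 -0.    ]
```

The collar is seated at the same height as at the grasp. I'll ease off, release and retreat upward.

```bash
python3 -m handwheel '[{"travel":[0,0,-0.003],"dr":[0,0,0]}]' >/dev/null; python3 -m handwheel '[{"travel":[0,0,0],"dr":[0,0,0]},{"travel":[0,0,0],"dr":[0,0,0]},{"travel":[0,0,0],"dr":[0,0,0]},{"travel":[0,0,0],"dr":[0,0,0]},{"travel":[0,0,0],"dr":[0,0,0]},{"travel":[0,0,-0.05],"dr":[0,0,0]},{"travel":[0,0,-0.1],"dr":[0,0,0]},{"travel":[0,0,-0.2],"dr":[0,0,0]},{"travel":[0,0,-0.2],"dr":[0,0,0]},{"travel":[0,0,-0.2],"dr":[0,0,0]},{"travel":[-0.2,0,-0.1],"dr":[0,0,0]},{"travel":[-0.25,0,0],"dr":[0,0,0]},{"travel":[-0.25,0,0],"dr":[0,0,0]},{"travel":[-0.25,0,0],"dr":[0,0,0]},{"travel":[0,0,0],"dr":[0,0,0]},{"travel":[0,0,0],"dr":[0,0,0]}]' 0.1;python3 -c "
from h import *
s=viewer.camera('side')[:,:,::-1];t=viewer.camera('top')[:,:,::-1]; cv2.imwrite('pics/tt9.png',t);cv2.imwrite('pics/ss9.png',s)
def blob(im,x,y,w,h,th):
    g=im[y:y+h,x:x+w].astype(float).max(2); wt=np.clip((th-g)/60,0,1); m=(wt>0.25).astype(np.uint8);n,l,q,c=cv2.connectedComponentsWithStats(m)
    k=1+np.argmax(q[1:,4]); wt=wt*(l==k); yy,xx=np.mgrid[y:y+h,x:x+w]; return np.array([(wt*xx).sum(),(wt*yy).sum()])/wt.sum()
p=blob(t,300,180,24,16,95);q=blob(s,306,225,17,36,85);print(p,q,two(p,q))
A=cv2.resize(s[150:300,200:350],None,fx=2.6,fy=2.6,interpolation=2);B=cv2.resize(t[110:260,180:330],None,fx=2.6,fy=2.6,interpolation=2)
cv2.imwrite('pics/f9.png',np.hstack([A,B]))"
```

```text
time_s: 21.05
eef_pos: [0.4658, -0.5884, 0.2108]
eef_rot: [0.005, 0.835, 0.55, -0.001]
wrist_force: [0.6, -0.6, 0.1]
opening: 0.552
[310.83360258 188.0371567 ] [314.48434926 241.91762768] (array([ 0.52327677, -0.45089661,  0.0695278 ]), np.float64(0.0004231707003154979))
```

View pics/f9.png

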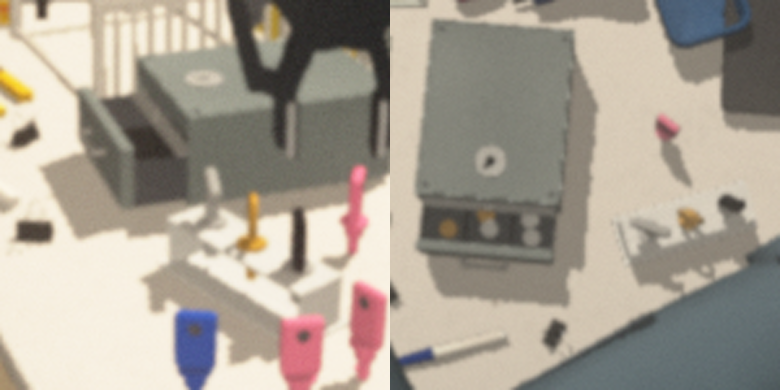

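The key hangs upright in its hole, at about (299,238) in the side half of the picture. Its grip is about 2 mm from where it started, the drawer is out, and the bystanders in view look unmoved. The gripper is clear, so I'm handing in.

```bash
python3 -c "
from bench import ctrl
print(ctrl.hand_in())"
```

```text
the job is handed in; nothing more can be done
None
```

The job is done and handed in at about 21 s of the 72 s allowed. The interface gave no verdict.

- **What I did:** I took the black-grip key and set it in the lock with its lug at about 138°. Contact came at an estimated 12 mm depth with about 8 N at the wrist. I then turned it clockwise about 61° (1.06 rad) until the drawer sprang open. After turning it back to the insertion yaw, I drew it out with under 3 N and hung it in its own hole. The highest wrist force I read was about 22 N, when the collar met the stand.
- **Last checks:** The drawer is clearly out in both views, though I did not measure its travel. The key hangs upright, and two-view triangulation puts its grip about 2 mm from where it started. The gripper is open and clear at a height of 0.21 m. The other keys, and the clips and pen in the cropped view, look unmoved; I did not measure them, and the sticky notes were outside that view.
- **Disagreements:**
  - The grip appeared about 40° off the stand's long axis, although the task says the lug is within 0.25 rad of it. I went by the pictures.
  - The cameras read heights about 2 mm low.
  - While turning the key, my estimate of its axis was up to 2 mm inconsistent, though the wrist force stayed under 4 N during the turning.

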